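Fit the clamp knob and lock an exhibit mount

TASK

Lift the loose red-winged knob, fit its square bore onto the square clamp spindle on top of the grey plinth, and use it to turn the spindle clockwise (seen from above) until it stops and the jaw is tight. Leave the knob on the spindle, pushed fully home. Do not touch the clear acrylic mount, and leave the tub, jar and tape roll where they are.

Things in the scene. Friction and masses are not known exactly. Their poses are not given: they have to be found in the camera images.
- knob: Loose knob, upright on the table: steel hub 40 x 40 mm, 28 mm high, and on it a red wing 70 mm long, 14 mm thick, 30 mm high (58 mm overall); 0.25 kg. Origin: centre of the hub's underside; z up, x along the wing. A 19.5 mm square bore, sides parallel to x and y, 22 mm deep, 1.5 mm chamfer, opens downward. Grip the wing across its thickness.
- seat (a point): Middle of the round steel face (64 mm across, 6 mm thick, on the plinth's top) from which the spindle stands; fixed, axes as the plinth's. The hub's underside rests on this face when fully home. The spindle is stiff (0.12 N m), turns 23 to 72 degrees clockwise from its start to a hard stop and stays where left. At the stop the knob's wing lies parallel to a side of the plinth.
- nose (a point): Top of the spindle, 18 mm above the seat; fixed, axes as the plinth's. Spindle: 18 mm square, 14 mm tall, then a round brass nose 12 mm across, 4 mm tall. The nose enters the bore at any angle, the square only within 5 degrees. The square's angle is not given: 27 to 76 degrees anticlockwise of the plinth's x, modulo 90. Find it by sight or set the knob on lightly and turn till it drops.
- plinth: Fixed grey plinth block, 240 mm (x) by 340 mm (y), 90 mm high. Origin: centre of its underside on the table; z up. The spindle stands at x -30, y +90 mm; beside it, towards -y, a flat steel draw bar and clamp jaw (up to 24 mm above the plinth) that the spindle moves.
- mount: Fixed acrylic mount to be left untouched: a black rod 10 mm across and 160 mm tall with a clear scalloped loop about 100 mm wide (along y) and 135 mm tall, its top 203 mm above the plinth. Origin: foot of the rod on the plinth's top, 215 mm from the spindle towards the plinth's -y.
- tub: Bystander: white open plastic tub, 100 mm across, 75 mm high. Origin: centre of its underside.
- jar: Bystander: amber paint jar with black cap, 50 mm across, 60 mm high. Origin: centre of its underside.
- tape: Bystander: roll of blue tape lying flat, 90 mm across, 24 mm high. Origin: centre of its underside.
Not all that is in view belongs to the job. Of the things shaped like the knob, the steel one is meant.

How it is judged:
By the outcome, as a careful person would: the job done as asked, in the order asked, and still so for the second after the job is handed in, with the robot touching nothing.
It also fails if it takes over 58 s, if anything falls off the work surface, if the arm or the gripper's body presses on something with over 40 N, if the wrist force passes 120 N, or if a joint passes its speed limit or range.

ROBOT

A 6-joint arm with a two-finger parallel gripper is mounted at the origin on the work surface. World frame = base frame: x ahead of the robot, y to its left, z up, the work surface at z = 0. Lengths are in m, angles in rad, forces in N, time in s.
With the tool pointing down it reaches from about 0.25 to 0.775 m from the base axis. Payload 4 kg.
Tool frame: the origin (TCP) lies on the centre line of the jaws, within the pads' length; the fingertips stand 14 mm ahead of it and the grasp point (between the pads) lies 5 mm behind it; z points along the fingers, y is the line along which they close (so a half turn about z gives the same grasp; the last joint's range is limited). The gripper opens to 94 mm and grips with 3 to 60 N. Pads are 16 mm wide; open, the fingers measure 119 mm over their backs; the gripper's body (75 mm by 177 mm) begins 78 mm behind the grasp point.
Start: joints at [-1.335, 0.087, 1.371, -0, 1.684, -0.103], TCP at [0.183, -0.519, 0.22] pointing down, gripper open.
Joint ranges: [-3.1, 3.1], [-0.76, 2.03], [0.27, 2.55], [-1.08, 4.22], [0.17, 2.65], [-2.57, 2.57]. Speed limits (rad/s): [2.79, 2.79, 3.14, 3.14, 3.14, 3.14].

INTERFACE

Orientations are given as a unit quaternion [x, y, z, w].
In Python, from cell import status, eyes, ctrl gives the robot as it stands. The module is installed in compiled form; this text tells all that it offers.
- The arm moves only by the tool send_rows, never from a script. Its argument "motion" is a list that holds one entry, the list of rows, each a list of 4 numbers: the shift along the tool's x, y, z each as a share of 80 cm, from -1 to 1, then the turn about the tool's z as a share of pi/2 rad, from -1 to 1. In form: [[[x, y, z, spin], ...]]. A call has 1 to 5 rows; each row is the pose to reach, as a shift and turn from the pose commanded when the call began, along the tool's axes at that moment; what a row does not reach only later rows make up. A row lasts 1/8 s, in which the tool goes at most 62.5 mm and 10.7 degrees, less where a joint would pass 70% of its speed; a pose out of reach is approached as far as the arm can. A call with a number of a shift or a turn outside -1 to 1 is refused whole. A call with a gripper value outside its range is refused whole. "jaw" is the closure, from 0 (fully open) to 1 (shut), set as the call begins (left out, the last holds). The fingers move at their own pace and stop on an object; the grip force is fixed at half the most. Time passes only in rows, so rows that repeat a pose let the fingers close. It gives the time, the measured TCP pose, the force, the opening and the grip force at its end, in the units of the state.
- status.observe(): the state, without advancing time (a new reading comes with each control period).
- eyes.grab_frame(name): name is "side" or "top"; returns a dict with "frame" (384x512x3 uint8, blue, green, red), "intrinsics" (3x3 intrinsics, pixels), "k1" (the pictures are not rectified: a ray, as slopes to the right and down, at radius r is drawn at 1 + k1 r^2 times it, then the intrinsics apply), "rvec" (rotation vector, rad) and "tvec" (3), from world to camera coordinates, as OpenCV has them. Camera axes: x right, y down, z forward; pixel columns grow to the right and rows downward; lengths in m; the calibration is good to about 2 mm. A picture is of the moment at which its call begins. There is no depth.
- ctrl.finish_job(): hands the job in; it is judged then, once.
The state is a dict: "clock": time; "q": joint angles; "joint_vel": joint speeds; "joint_torque": joint torques, N m; "position": TCP position; "orientation": TCP orientation; "ft_force": force on the tool from outside, world axes, zero at the start; "ft_torque": the same for the moment, N m; "gripper_width": finger opening in m; "gripper_force": force on a finger pad.
Only numpy, scipy, OpenCV 4.12 (cv2) and the standard library are available. Lean on these libraries where they do the work, as an engineer would, in place of code of your own. Each camera call takes 0.05 s, during which the arm holds its last target. There are 200 camera calls.

## Working session

There is one attempt and no reset: what is moved stays moved. The work goes in short steps, Python scripts to look and compute and a tool call to move; the robot and the scene stay as the last step left them, time stands still between calls to the robot, and variables do not carry over. Pictures are saved under pics/ and viewed, at most 10 in all, crops included, and the job is handed in when it is done.

Besides the shell and the picture viewer there is one more tool, called by a JSON object that holds its "name" and its "arguments", one argument or row to a line. send_rows: Moves the arm, as the interface text tells. Its arguments: {"type":"object","properties":{"motion":{"type":"array","items":{"type":"array","items":{"type":"array","items":{"type":"number"}}}},"jaw":{"type":"number"}},"required":["motion"]}

```bash
mkdir -p pics; cat > h.py <<'E'
import numpy as np, cv2
from cell import status, eyes, ctrl
def grab(n):
    f=eyes.grab_frame(n); f={k:(np.array(v) if k!='k1' else float(v)) for k,v in f.items()}
    return f
def ray(f,u,v):
    K=f['intrinsics']; d=np.array([(u-K[0,2])/K[0,0],(v-K[1,2])/K[1,1]])
    s=d.copy()
    for _ in range(30): s=d/(1+f['k1']*(s@s))
    R,_=cv2.Rodrigues(f['rvec'].astype(float)); t=f['tvec'].reshape(3).astype(float)
    o=-R.T@t; w=R.T@np.array([s[0],s[1],1]); return o,w
def plane(f,u,v,z):
    o,w=ray(f,u,v); return o+w*(z-o[2])/w[2]
def proj(f,P):
    R,_=cv2.Rodrigues(f['rvec'].astype(float)); c=R@np.array(P,float)+f['tvec'].reshape(3)
    s=c[:2]/c[2]; s=s*(1+f['k1']*(s@s)); K=f['intrinsics']
    return np.array([K[0,0]*s[0]+K[0,2],K[1,1]*s[1]+K[1,2]])
def tri(f1,p1,f2,p2):
    o1,w1=ray(f1,*p1); o2,w2=ray(f2,*p2)
    A=np.stack([w1,-w2],1); x=np.linalg.lstsq(A,o2-o1,rcond=None)[0]
    a=o1+w1*x[0]; b=o2+w2*x[1]; return (a+b)/2, np.linalg.norm(a-b)
E
python3 - <<'E'
from h import *
a=grab('top');b=grab('side')
import pickle; pickle.dump((a,b),open('f0.pkl','wb'))
for n,f in (('top',a),('side',b)):
    cv2.imwrite(f'pics/{n}0.png',cv2.resize(f['frame'],(800,600),interpolation=cv2.INTER_CUBIC))
    o,w=ray(f,256,192); print(n,o,w,f['k1'],f['intrinsics'][0,0])
s=status.observe();print(s)
E
```

```text
top [0.36257923 0.11678616 1.17684572] [ 0.19112578 -0.02050637 -0.98147413] -0.07091568542234356 383.5408136195703
side [0.09366696 0.63898089 0.83561832] [ 0.48022575 -0.49539153 -0.72417581] -0.12209680486462282 390.1721216988836
{'clock': 0.1, 'q': array([-1.33512450e+00,  8.79010525e-02,  1.37210033e+00, -2.27393666e-05,
        1.68362899e+00, -1.03074745e-01]), 'joint_vel': array([-0.00185174, -0.00193618, -0.00434556, -0.0002238 , -0.00052609,
       -0.00081358]), 'joint_torque': array([ 9.80891127e-04, -3.41253841e+01, -3.03300583e+01,  7.20105437e-02,
        3.04255367e-02, -9.60844545e-05]), 'position': array([ 0.18265724, -0.51827711,  0.21841172]), 'orientation': array([ 9.85690305e-01,  1.68563297e-01, -7.87733292e-05, -1.01587327e-03]), 'ft_force': array([ 0.33322828, -0.54955225,  0.68681182]), 'ft_torque': array([-0.01770289,  0.02864452, -0.04003657]), 'gripper_force': 0.0, 'gripper_width': 0.09372158548666572}
```

View pics/top0.png

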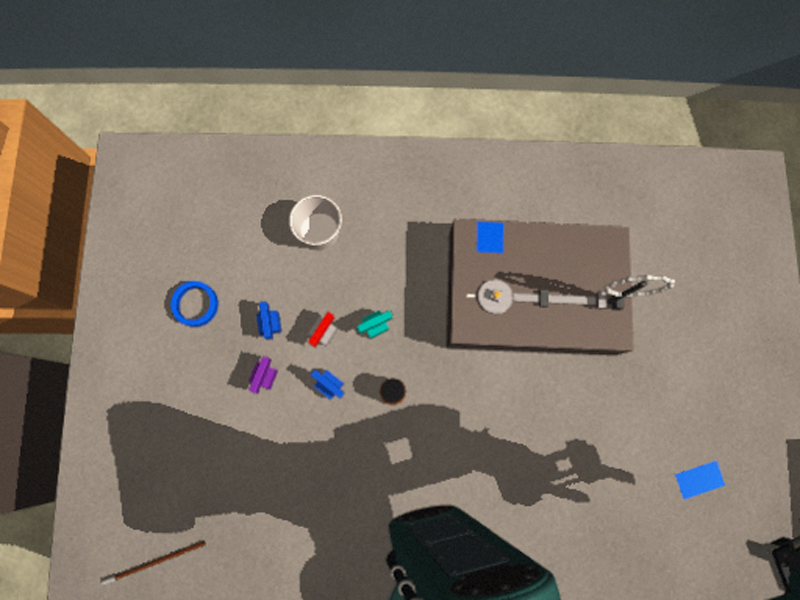

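View pics/side0.png

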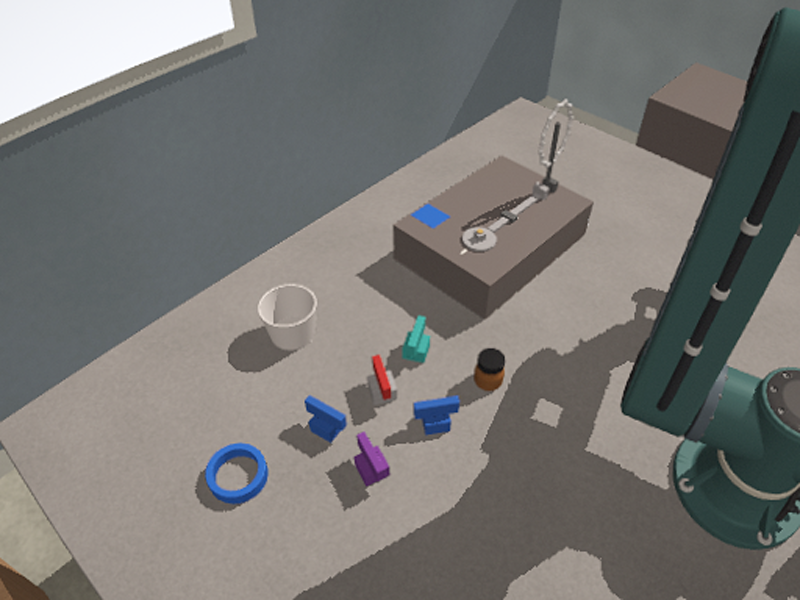

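The top view shows the red/steel knob at about (322,328), and the spindle disc at about (495,295) on the plinth (452–632, 220–352). The mount is at the plinth's right end, near (640,290). The side view shows the same knob at (382,380) and the spindle at (478,238).

```bash
python3 - <<'E'
from h import *
import pickle
a,b=pickle.load(open('f0.pkl','rb'))
for n,f in (('top',a),('side',b)):
    g=f['frame'].astype(int); m=((g[...,2]>110)&(g[...,1]<70)&(g[...,0]<70)).astype(np.uint8)
    k,l,st,c=cv2.connectedComponentsWithStats(m)
    for i in range(1,k):
        if st[i,4]>20:
            mm=(l==i).astype(np.uint8); print(n,st[i],c[i])
            cn=max(cv2.findContours(mm,0,1)[0],key=len)[:,0]
            bx=cv2.boxPoints(cv2.minAreaRect(cn.astype(np.float32)))
            P=np.array([plane(f,*p,0.058) for p in bx]); print(bx.round(1).tolist(),P.round(4).tolist(),P.mean(0))
    # plinth disc
t=[]
for n,f,(x,y,w,h) in (('top',a,(296,168,44,44)),('top',a,(184,190,44,44)),('side',b,(284,132,44,44)),('side',b,(222,220,44,44))):
    t.append(cv2.resize(f['frame'][y:y+h,x:x+w],(396,296) if 0 else (300,300),interpolation=cv2.INTER_NEAREST))
cv2.imwrite('pics/crops0.png',np.vstack([np.hstack(t[:2]),np.hstack(t[2:])]))
E
```

```text
top [198 200  16  22 133] [205.18796992 210.32330827]
[[196.5, 218.3000030517578], [209.1999969482422, 199.1999969482422], [214.3000030517578, 202.5], [201.5, 221.6999969482422]] [[0.4978, 0.2666, 0.058], [0.5557, 0.2314, 0.058], [0.5459, 0.216, 0.058], [0.4882, 0.2512, 0.058]] [0.52191285 0.24132557 0.058     ]
side [239 228  11  28 141] [244.09929078 241.21985816]
[[236.60000610351562, 228.8000030517578], [242.0, 227.0], [250.8000030517578, 253.39999389648438], [245.39999389648438, 255.1999969482422]] [[0.557, 0.2337, 0.058], [0.551, 0.2202, 0.058], [0.4787, 0.2632, 0.058], [0.4845, 0.2757, 0.058]] [0.51779314 0.24821402 0.058     ]
```

View pics/crops0.png

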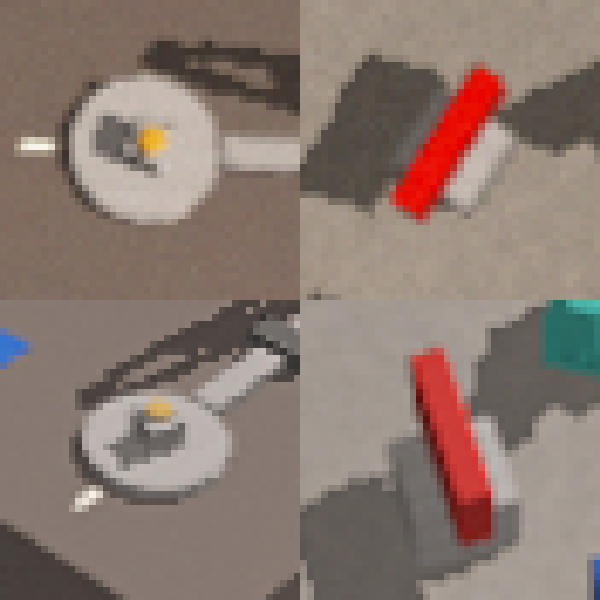

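The crops give the wing's top-face ends. In frame pixels these are (211.4,200.5) and (199.3,219.7) in the top view, and (240,227) and (247.2,248.1) in the side view. The brass nose is at (317.8,188) top and (306.7,147.6) side.

```bash
python3 - <<'E'
from h import *
import pickle
a,b=pickle.load(open('f0.pkl','rb'))
F=tri(a,(211.4,200.5),b,(240,227));N=tri(a,(199.3,219.7),b,(247.2,248.1));S=tri(a,(317.8,188),b,(306.7,147.6))
print(F,N,S)
pf=plane(a,211.4,200.5,.058);pn=plane(a,199.3,219.7,.058);d=pf-pn
print('top plane',pf,pn,(pf+pn)/2,np.linalg.norm(d),np.degrees(np.arctan2(d[1],d[0])))
print('nose plane top/side',plane(a,317.8,188,.114),plane(b,306.7,147.6,.114))
# disc
for n,f,(x,y,w,h) in (('top',a,(296,168,44,44)),('side',b,(284,132,50,44))):
    g=f['frame'][y:y+h,x:x+w].min(2); 
    m=cv2.morphologyEx((g>130).astype(np.uint8),cv2.MORPH_OPEN,np.ones((7,7)) if n=='top' else np.ones((5,5)))
    m=cv2.morphologyEx(m,cv2.MORPH_CLOSE,np.ones((3,3)))
    c=cv2.convexHull(max(cv2.findContours(m,0,1)[0],key=cv2.contourArea)); e=cv2.fitEllipse(c); u=(e[0][0]+x,e[0][1]+y)
    print(n,e,u,plane(f,*u,.096))
g=cv2.cvtColor(a['frame'],cv2.COLOR_BGR2GRAY).astype(float)
# far edge of plinth (rows 130..155), columns 330..395
pts=[]
for u in range(330,396):
    col=cv2.GaussianBlur(g,(5,5),1)[134:156,u]; dd=np.gradient(col); i=np.argmin(dd)
    pts.append(plane(a,u,134+i,.09)[:2])
v=cv2.fitLine(np.array(pts,np.float32),cv2.DIST_HUBER,0,.001,.001).ravel(); print('far edge',v)
m=a['frame'].min(2)>120
q=np.argwhere(m[180:200,332:376]); 
cent=[(332+u,180+np.mean(q[q[:,1]==u,0])) for u in range(44) if (q[:,1]==u).sum()>1]
P=np.array([plane(a,*c,.1)[:2] for c in cent],np.float32); print('bar',cv2.fitLine(P,cv2.DIST_HUBER,0,.001,.001).ravel(),len(cent))
E
```

```text
(array([0.55200849, 0.22504963, 0.06126354]), np.float64(0.001778170633470896)) (array([0.49440386, 0.25831491, 0.05938902]), np.float64(0.0015116483579949499)) (array([ 0.58505454, -0.08024647,  0.11582476]), np.float64(0.000642384679325467))
top plane [0.5518074  0.22486166 0.058     ] [0.49392688 0.25806886 0.058     ] [0.52286714 0.24146526 0.058     ] 0.06672984908385672 -29.8437500858408
nose plane top/side [ 0.58515433 -0.08074145  0.114     ] [ 0.5865966  -0.08193634  0.114     ]
top ((24.146337509155273, 24.1944637298584), (12.65407943725586, 19.88258934020996), 34.90153503417969) (320.1463375091553, 192.1944637298584) [ 0.57673411 -0.09072988  0.096     ]
side ((27.319856643676758, 22.109207153320312), (8.929344177246094, 13.314366340637207), 53.076202392578125) (311.31985664367676, 154.1092071533203) [ 0.57089973 -0.08597945  0.096     ]
far edge [ 0.01589227  0.9998737   0.73106086 -0.24835826]
bar [ 0.02566612  0.99967057  0.5818418  -0.1942778 ] 37
```

```bash
cat >> h.py <<'E'
from scipy.spatial.transform import Rotation as R_
def yaw(): 
    x=R_.from_quat(status.observe()['orientation']).as_matrix()[:,0]; return np.degrees(np.arctan2(x[1],x[0]))
def go(x,y,z,yw):
    s=status.observe(); Rm=R_.from_quat(s['orientation']).as_matrix(); c0=yaw()
    d=Rm.T@(np.array([x,y,z])-s['position']); t=((c0-yw+180)%360-180)
    print('t%.2f'%s['clock'],'pos',s['position'].round(4),'yaw %.2f'%c0,'F',s['ft_force'].round(1),'w %.4f'%s['gripper_width'])
    print('row',(d/.8).round(4).tolist(),round(t/90,4))
E
python3 -c "
from h import *
go(.523,.2415,.15,150)"
```

```text
t0.10 pos [ 0.1827 -0.5183  0.2184] yaw 19.41 F [ 0.3 -0.5  0.7] w 0.0937
row [0.7168, -0.7542, 0.0872] -1.451
```

{"name": "send_rows", "arguments": {
  "motion": [
    [[0.05, -0.05, 0, -0.12], [0.1, -0.105, 0, -0.24], [0.15, -0.16, 0, -0.36], [0.2, -0.21, 0, -0.48], [0.25, -0.26, 0, -0.59]]
  ],
  "jaw": 0.4
}}

```text
clock: 0.72
position: [0.3026, -0.2542, 0.2191]
orientation: [0.805, 0.594, 0.0, -0.0]
ft_force: [1.8, -0.7, 0.5]
gripper_width: 0.0564
gripper_force: 0.0
```

```bash
python3 -c "
from h import *
go(.523,.2415,.15,150)"
```

```text
t0.72 pos [ 0.3026 -0.2542  0.2191] yaw 72.82 F [ 1.8 -0.7  0.5] w 0.0564
row [0.6734, 0.0802, 0.0865] -0.8576
```

{"name": "send_rows", "arguments": {
  "motion": [
    [[0.067, 0.008, 0, -0.11], [0.134, 0.016, 0, -0.22], [0.2, 0.024, 0, -0.33], [0.27, 0.032, 0, -0.44], [0.34, 0.04, 0, -0.55]]
  ]
}}

```text
clock: 1.35
position: [0.4148, -0.0045, 0.2192]
orientation: [0.482, 0.876, -0.0, 0.0]
ft_force: [1.2, -0.8, 1.1]
gripper_width: 0.0566
gripper_force: 0.0
```

```bash
python3 -c "
from h import *
go(.523,.2415,.15,150)"
```

```text
t1.35 pos [ 0.4148 -0.0045  0.2192] yaw 122.34 F [ 1.2 -0.8  1.1] w 0.0566
row [0.1875, 0.2788, 0.0864] -0.3074
```

{"name": "send_rows", "arguments": {
  "motion": [
    [[0.04, 0.056, 0.01, -0.07], [0.08, 0.112, 0.02, -0.14], [0.12, 0.17, 0.04, -0.21], [0.16, 0.23, 0.065, -0.28], [0.1875, 0.2788, 0.0864, -0.3074]]
  ]
}}

```text
clock: 1.98
position: [0.5241, 0.2413, 0.1488]
orientation: [0.26, 0.966, -0.0, -0.001]
ft_force: [-0.2, 0.2, 1.4]
gripper_width: 0.0563
gripper_force: 0.0
```

{"name": "send_rows", "arguments": {
  "motion": [
    [[0, 0, 0, 0], [0, 0, 0, 0]]
  ]
}}

```text
clock: 2.22
position: [0.5238, 0.2386, 0.15]
orientation: [0.262, 0.965, -0.001, -0.0]
ft_force: [0.4, 0.4, 0.3]
gripper_width: 0.0562
gripper_force: 0.0
```

```bash
python3 -c "
from h import *
go(.523,.2415,.046,150)
f=grab('top');b=grab('side')
t=[cv2.resize(f['frame'][170:250,150:260],(400,291)),cv2.resize(b['frame'][150:280,180:310],(291,291))]
cv2.imwrite('pics/pre.png',np.hstack(t))"
```

```text
t2.23 pos [0.5238 0.2386 0.15  ] yaw 149.66 F [0.4 0.4 0.3] w 0.0562
row [0.0026, 0.0028, 0.13] -0.0037
```

View pics/pre.png

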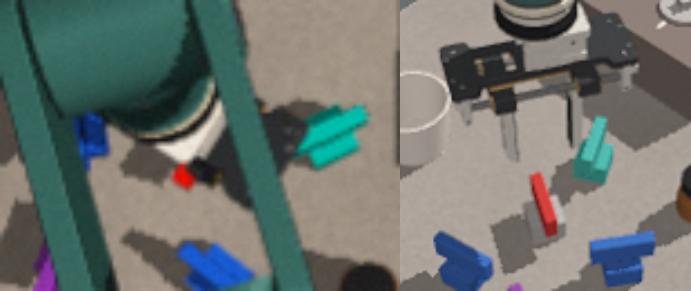

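The fingers straddle the red wing, with the knob at about (540,205) in the side crop, and the neighbours are clear. I'll descend and close.

{"name": "send_rows", "arguments": {
  "motion": [
    [[0.0026, 0.0028, 0.04, -0.004], [0.0026, 0.0028, 0.08, -0.004], [0.0026, 0.0028, 0.115, -0.004], [0.0026, 0.0028, 0.13, -0.004], [0.0026, 0.0028, 0.13, -0.004]]
  ]
}}

```text
clock: 2.95
position: [0.5234, 0.2414, 0.0465]
orientation: [0.259, 0.966, -0.0, -0.0]
ft_force: [-0.1, -0.3, 0.7]
gripper_width: 0.0565
gripper_force: 0.0
```

{"name": "send_rows", "arguments": {
  "motion": [
    [[0, 0, 0, 0], [0, 0, 0, 0], [0, 0, 0, 0], [0, 0, 0, 0], [0, 0, 0, 0]]
  ],
  "jaw": 1
}}

```text
clock: 3.58
position: [0.5236, 0.2422, 0.0464]
orientation: [0.258, 0.966, 0.0, 0.0]
ft_force: [-0.1, -0.5, -0.1]
gripper_width: 0.0136
gripper_force: 30.0
```

```bash
python3 -c "
from h import *
go(.523,.2415,.22,150)"
```

```text
t3.58 pos [0.5236 0.2422 0.0464] yaw 150.04 F [-0.1 -0.5 -0.1] w 0.0136
row [0.0001, -0.0011, -0.217] 0.0005
```

{"name": "send_rows", "arguments": {
  "motion": [
    [[0, 0, -0.05, 0], [0, 0, -0.11, 0], [0, 0, -0.17, 0], [0, 0, -0.2, 0], [0, 0, -0.2, 0]]
  ]
}}

```text
clock: 4.2
position: [0.5244, 0.2425, 0.2084]
orientation: [0.258, 0.966, 0.001, 0.002]
ft_force: [-0.3, 0.4, -2.9]
gripper_width: 0.0138
gripper_force: 30.0
```

```bash
python3 -c "
from h import *
go(.5855,-.081,.19,160)"
```

```text
t4.20 pos [0.5244 0.2425 0.2084] yaw 150.04 F [-0.3  0.4 -2.9] w 0.0138
row [-0.268, -0.3123, 0.0227] -0.1106
```

{"name": "send_rows", "arguments": {
  "motion": [
    [[-0.04, -0.047, 0, -0.02], [-0.085, -0.1, 0, -0.04], [-0.13, -0.155, 0, -0.06], [-0.18, -0.21, 0, -0.09], [-0.22, -0.26, 0, -0.1106]]
  ]
}}

```text
clock: 4.82
position: [0.5711, -0.0279, 0.203]
orientation: [0.173, 0.985, -0.0, -0.002]
ft_force: [0.6, 0.7, -2.5]
gripper_width: 0.014
gripper_force: 30.0
```

```bash
python3 -c "
from h import *
go(.5855,-.081,.175,160)"
```

```text
t4.83 pos [ 0.5711 -0.0279  0.203 ] yaw 160.02 F [ 0.6  0.7 -2.5] w 0.0140
row [-0.0397, -0.0561, 0.0349] 0.0002
```

{"name": "send_rows", "arguments": {
  "motion": [
    [[-0.02, -0.03, 0.01, 0], [-0.0397, -0.0561, 0.025, 0], [-0.0397, -0.0561, 0.0349, 0], [-0.0397, -0.0561, 0.0349, 0]]
  ]
}}

```text
clock: 5.32
position: [0.5852, -0.0781, 0.1755]
orientation: [0.174, 0.985, 0.0, -0.003]
ft_force: [0.2, 0.3, -2.5]
gripper_width: 0.0138
gripper_force: 30.0
```

```bash
python3 -c "
from h import *
go(.5855,-.081,.160,160)
f=grab('top');b=grab('side')
import pickle; pickle.dump((f,b),open('f1.pkl','wb'))
t=[cv2.resize(f['frame'][165:215,290:340],(390,390),interpolation=0),cv2.resize(b['frame'][120:170,280:330],(390,390),interpolation=0)]
cv2.imwrite('pics/over.png',np.hstack(t))"
```

```text
t5.33 pos [ 0.5852 -0.0781  0.1755] yaw 160.00 F [ 0.2  0.3 -2.5] w 0.0138
row [-0.0017, -0.0032, 0.0194] 0.0
```

View pics/over.png

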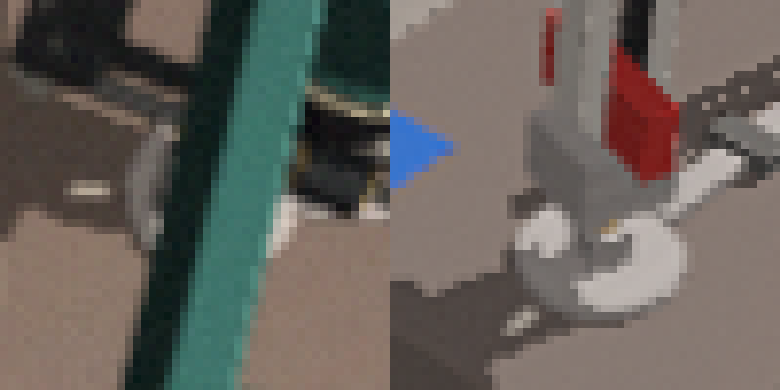

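```bash
python3 -c "
from h import *
import pickle; f,b=pickle.load(open('f1.pkl','rb'))
s=status.observe();p=s['position'];y=np.radians(160)
ux=np.array([np.cos(y),np.sin(y)]);uy=np.array([-ux[1],ux[0]])
def c(P): q=proj(b,P); return ((q-[280,120]+.5)*7.8+[390,0]).round(0)
for z in (p[2]-.0464,p[2]-.0184):
  for i,j in ((1,1),(1,-1),(-1,-1),(-1,1)): print('hub',i,j,round(z,3),c([*(p[:2]+.02*i*ux+.02*j*uy),z]))
for i,j in ((1,1),(1,-1),(-1,-1),(-1,1)): print('wing top',i,j,c([*(p[:2]+.035*i*ux+.007*j*uy),p[2]+.0116]))
print('wingbot',c([*(p[:2]+.035*ux+.007*uy),p[2]-.0184]),c([*(p[:2]+.035*ux-.007*uy),p[2]-.0184]),c([*(p[:2]-.035*ux+.007*uy),p[2]-.0184]),c([*(p[:2]-.035*ux-.007*uy),p[2]-.0184]))
print('nose',c([.5855,-.081,.114]))
q=c([.5855,-.081,.114]);print((c([.5955,-.081,.114])-q)/10,(c([.5855,-.071,.114])-q)/10)
"
```

```text
hub 1 1 0.131 [676. 204.]
hub 1 -1 0.131 [582. 236.]
hub -1 -1 0.131 [525. 173.]
hub -1 1 0.131 [617. 142.]
hub 1 1 0.159 [684. 143.]
hub 1 -1 0.159 [588. 175.]
hub -1 -1 0.159 [530. 112.]
hub -1 1 0.159 [624.  82.]
wing top 1 1 [684. 109.]
wing top 1 -1 [650. 121.]
wing top -1 -1 [545.  12.]
wing top -1 1 [578.   2.]
wingbot [676. 177.] [642. 188.] [572.  69.] [539.  79.]
nose [603. 222.]
[-2.1 -1.2] [-1.7  1.2]
```

The hub and wing pixels match the projection to within about 1 mm, e.g. wing corner (680,105) against a predicted (684,109). The knob is centred in the grip and the nose sits beneath it at (607,225). I'll lower until the nose is in the bore.

{"name": "send_rows", "arguments": {
  "motion": [
    [[-0.0017, -0.0032, 0, 0], [-0.0017, -0.0032, 0.01, 0], [-0.0017, -0.0032, 0.0194, 0], [-0.0017, -0.0032, 0.0194, 0]]
  ]
}}

```text
clock: 5.92
position: [0.5862, -0.0816, 0.1615]
orientation: [0.174, 0.985, 0.0, -0.001]
ft_force: [-0.3, -0.2, -1.8]
gripper_width: 0.0134
gripper_force: 30.0
```

```bash
python3 -c "
from h import *
go(.5855,-.081,.156,165)"
```

```text
t5.92 pos [ 0.5862 -0.0816  0.1615] yaw 160.00 F [-0.3 -0.2 -1.8] w 0.0134
row [0.0011, 0.0004, 0.0069] -0.0556
```

{"name": "send_rows", "arguments": {
  "motion": [
    [[0.0, 0, 0.0, -0.056], [0.0, 0, 0.003, -0.056], [0, 0, 0.005, -0.056], [0, 0, 0.005, -0.056]]
  ]
}}

```text
clock: 6.42
position: [0.5868, -0.0819, 0.1586]
orientation: [0.131, 0.991, -0.0, -0.0]
ft_force: [-0.1, 0.3, -2.0]
gripper_width: 0.0138
gripper_force: 30.0
```

{"name": "send_rows", "arguments": {
  "motion": [
    [[0, 0, 0.001, 0], [0, 0, 0.002, 0], [0, 0, 0.002, 0]]
  ]
}}

```text
clock: 6.8
position: [0.587, -0.0819, 0.1572]
orientation: [0.13, 0.991, -0.0, -0.0]
ft_force: [0.5, -1.1, -2.1]
gripper_width: 0.0136
gripper_force: 30.0
```

{"name": "send_rows", "arguments": {
  "motion": [
    [[0.0, 0, 0.001, 0], [0, 0, 0.0015, 0], [0, 0, 0.002, 0], [0, 0, 0.002, 0]]
  ]
}}

```text
clock: 7.3
position: [0.5871, -0.0819, 0.1563]
orientation: [0.13, 0.991, -0.0, 0.0]
ft_force: [-1.2, -0.5, 1.2]
gripper_width: 0.0135
gripper_force: 30.0
```

{"name": "send_rows", "arguments": {
  "motion": [
    [[0.0, 0, 0.001, 0], [0, 0, 0.0015, 0], [0, 0, 0.0015, 0]]
  ]
}}

```text
clock: 7.68
position: [0.5872, -0.082, 0.1562]
orientation: [0.13, 0.991, -0.0, 0.001]
ft_force: [-2.2, 0.9, 5.2]
gripper_width: 0.0139
gripper_force: 30.0
```

{"name": "send_rows", "arguments": {
  "motion": [
    [[0.002, 0.0005, 0, 0.02], [0.002, 0.0005, 0, 0.044], [0.002, 0.0005, 0, 0.044]]
  ]
}}

```text
clock: 8.05
position: [0.5867, -0.0819, 0.1561]
orientation: [0.165, 0.986, -0.001, 0.002]
ft_force: [0.9, -2.5, 5.7]
gripper_width: 0.0137
gripper_force: 30.0
```

{"name": "send_rows", "arguments": {
  "motion": [
    [[0, 0, 0, 0.02], [0, 0, 0, 0.044], [0, 0, 0, 0.044]]
  ]
}}

```text
clock: 8.43
position: [0.5865, -0.0821, 0.1559]
orientation: [0.199, 0.98, -0.001, 0.002]
ft_force: [-0.0, -1.9, 5.5]
gripper_width: 0.0138
gripper_force: 30.0
```

{"name": "send_rows", "arguments": {
  "motion": [
    [[0, 0, 0, 0.02], [0, 0, 0, 0.044], [0, 0, 0, 0.044]]
  ]
}}

```text
clock: 8.8
position: [0.5854, -0.0818, 0.1543]
orientation: [0.232, 0.973, -0.001, -0.0]
ft_force: [-0.1, -2.4, -1.7]
gripper_width: 0.0138
gripper_force: 30.0
```

{"name": "send_rows", "arguments": {
  "motion": [
    [[0, 0, 0, 0.02], [0, 0, 0, 0.044], [0, 0, 0, 0.044]]
  ]
}}

```text
clock: 9.18
position: [0.5854, -0.0818, 0.1537]
orientation: [0.266, 0.964, -0.001, -0.0]
ft_force: [0.5, -4.6, -0.1]
gripper_width: 0.0137
gripper_force: 30.0
```

It dropped near yaw 153°. Now pressing it home.

{"name": "send_rows", "arguments": {
  "motion": [
    [[0, 0, 0.002, -0.01], [0, 0, 0.004, -0.01], [0, 0, 0.006, -0.01], [0, 0, 0.006, -0.01]]
  ]
}}

```text
clock: 9.68
position: [0.5854, -0.0818, 0.1503]
orientation: [0.258, 0.966, -0.001, 0.0]
ft_force: [-0.8, -4.3, 2.7]
gripper_width: 0.0138
gripper_force: 30.0
```

```bash
python3 -c "
from h import *
s=status.observe();print(s['ft_torque'])
go(.5854,-.0815,.142,150)"
```

```text
[-1.18030512  0.19104763  0.06343626]
t9.68 pos [ 0.5854 -0.0818  0.1503] yaw 150.09 F [-0.8 -4.3  2.7] w 0.0138
row [0.0002, 0.0004, 0.0103] 0.001
```

{"name": "send_rows", "arguments": {
  "motion": [
    [[-0.0005, -0.001, 0.002, 0], [-0.0005, -0.001, 0.004, 0], [-0.0005, -0.001, 0.007, 0], [-0.0005, -0.001, 0.0085, 0], [-0.0005, -0.001, 0.0085, 0]]
  ]
}}

```text
clock: 10.3
position: [0.5854, -0.082, 0.1444]
orientation: [0.258, 0.966, -0.0, 0.0]
ft_force: [-3.7, -4.0, 7.2]
gripper_width: 0.0139
gripper_force: 30.0
```

{"name": "send_rows", "arguments": {
  "motion": [
    [[0, 0, 0.001, 0], [0, 0, 0.002, 0], [0, 0, 0.003, 0], [0, 0, 0.003, 0]]
  ]
}}

```text
clock: 10.8
position: [0.5854, -0.0821, 0.1424]
orientation: [0.258, 0.966, -0.0, 0.001]
ft_force: [-3.5, -4.5, 7.6]
gripper_width: 0.0138
gripper_force: 30.0
```

{"name": "send_rows", "arguments": {
  "motion": [
    [[-0.0005, -0.0005, 0.001, 0], [-0.0005, -0.0005, 0.002, 0], [-0.0005, -0.0005, 0.002, 0]]
  ]
}}

```text
clock: 11.18
position: [0.5854, -0.0821, 0.1424]
orientation: [0.258, 0.966, 0.0, 0.001]
ft_force: [-6.6, -3.5, 12.6]
gripper_width: 0.0136
gripper_force: 30.0
```

{"name": "send_rows", "arguments": {
  "motion": [
    [[0.001, -0.001, -0.001, 0.08], [0.001, -0.001, -0.001, 0.16], [0.001, -0.001, -0.001, 0.24], [0.001, -0.001, -0.001, 0.24]]
  ]
}}

```text
clock: 11.68
position: [0.5855, -0.0818, 0.1424]
orientation: [0.434, 0.901, 0.001, 0.001]
ft_force: [-1.6, -1.8, 10.1]
gripper_width: 0.0135
gripper_force: 30.0
```

```bash
python3 -c "
from h import *
s=status.observe();print(s['ft_torque'])
go(.5854,-.082,.142,88.8)"
```

```text
[-0.37273253  0.35146077 -0.01822314]
t11.68 pos [ 0.5855 -0.0818  0.1424] yaw 128.50 F [-1.6 -1.8 10.1] w 0.0135
row [-0.0001, -0.0003, 0.0005] 0.4411
```

{"name": "send_rows", "arguments": {
  "motion": [
    [[0, 0, 0, 0.08], [0, 0, 0, 0.16], [0, 0, 0, 0.24], [0, 0, 0, 0.32]]
  ]
}}

```text
clock: 12.18
position: [0.586, -0.0817, 0.1425]
orientation: [0.646, 0.763, 0.002, 0.001]
ft_force: [-0.9, -1.8, 9.0]
gripper_width: 0.0138
gripper_force: 30.0
```

```bash
python3 -c "
from h import *
s=status.observe();print(s['ft_torque'])
go(.5854,-.082,.142,88.8)"
```

```text
[-0.28384175  0.21502088  0.24447419]
t12.18 pos [ 0.586  -0.0817  0.1425] yaw 99.54 F [-0.9 -1.8  9. ] w 0.0138
row [-0.0003, -0.0008, 0.0006] 0.1193
```

Torque is showing at 0.24 N·m, so the spindle is turning. I'll approach the stop in small steps.

{"name": "send_rows", "arguments": {
  "motion": [
    [[0, 0, 0, 0.04], [0, 0, 0, 0.08], [0, 0, 0, 0.08]]
  ]
}}

```text
clock: 12.55
position: [0.5861, -0.0817, 0.1425]
orientation: [0.691, 0.723, 0.002, 0.001]
ft_force: [-0.4, -0.7, 9.7]
gripper_width: 0.0141
gripper_force: 30.0
```

```bash
python3 -c "
from h import *
s=status.observe();print(s['ft_torque'])
go(.5854,-.082,.142,88.8)"
```

```text
[-0.30446749  0.16352439  0.09831241]
t12.55 pos [ 0.5861 -0.0817  0.1425] yaw 92.54 F [-0.4 -0.7  9.7] w 0.0141
row [-0.0004, -0.0009, 0.0006] 0.0416
```

{"name": "send_rows", "arguments": {
  "motion": [
    [[0, 0, 0, 0.03], [0, 0, 0, 0.06], [0, 0, 0, 0.06]]
  ]
}}

```text
clock: 12.92
position: [0.5862, -0.0817, 0.1425]
orientation: [0.724, 0.689, 0.002, 0.001]
ft_force: [-0.3, -1.0, 8.8]
gripper_width: 0.0138
gripper_force: 30.0
```

```bash
python3 -c "
from h import *
s=status.observe();print(s['ft_torque'])
go(.5854,-.082,.142,88.8)"
```

```text
[-0.33453213  0.15805944  0.11145157]
t12.93 pos [ 0.5862 -0.0817  0.1425] yaw 87.15 F [-0.3 -1.   8.8] w 0.0138
row [-0.0005, -0.0009, 0.0006] -0.0183
```

{"name": "send_rows", "arguments": {
  "motion": [
    [[0, 0, 0, 0.03], [0, 0, 0, 0.03], [0, 0, 0, 0.03]]
  ]
}}

```text
clock: 13.3
position: [0.5862, -0.0816, 0.1425]
orientation: [0.74, 0.672, 0.003, 0.001]
ft_force: [-1.0, -1.6, 9.0]
gripper_width: 0.0142
gripper_force: 30.2
```

```bash
python3 -c "
from h import *
s=status.observe();print(s['ft_torque'],yaw())"
```

```text
[-0.3685872   0.17251934  0.39602752] 84.5118842192996
```

{"name": "send_rows", "arguments": {
  "motion": [
    [[0, 0, 0, 0.03], [0, 0, 0, 0.03], [0, 0, 0, 0.03]]
  ]
}}

```text
clock: 13.68
position: [0.5862, -0.0816, 0.1425]
orientation: [0.756, 0.655, 0.003, 0.001]
ft_force: [0.9, -1.9, 8.1]
gripper_width: 0.0141
gripper_force: 30.9
```

```bash
python3 -c "
from h import *
s=status.observe();print(s['ft_torque'],yaw())
b=grab('side');f=grab('top')
import pickle; pickle.dump((f,b),open('f2.pkl','wb'))
cv2.imwrite('pics/turn.png',np.hstack([cv2.resize(x['frame'][v:v+50,u:u+50],(390,390),interpolation=0) for x,u,v in ((f,290,165),(b,280,115))]))"
```

```text
[-0.32349484  0.09147858  0.65062174] 81.8555885547344
```

View pics/turn.png

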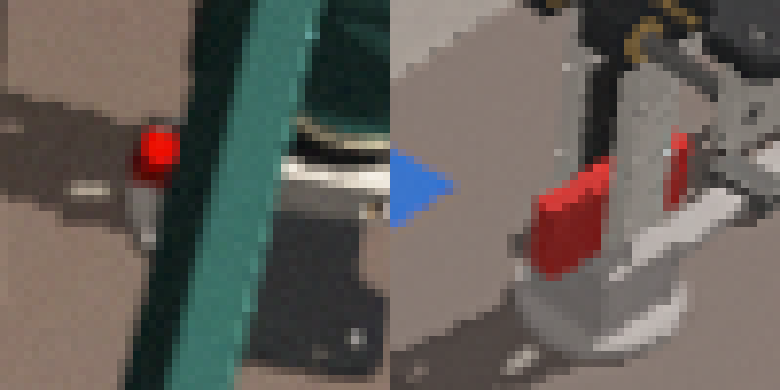

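Torque rose to 0.65 N·m, well above the 0.12 running drag, so the spindle is at the hard stop. The side crop shows the hub flat on the disc at (600,340). I'll ease the torsion, open, and retreat upward.

{"name": "send_rows", "arguments": {
  "motion": [
    [[0, 0, 0.0015, 0], [0, 0, 0.0015, 0], [0, 0, 0.0, -0.04], [0, 0, 0, -0.04]]
  ]
}}

```text
clock: 14.28
position: [0.5861, -0.0816, 0.1425]
orientation: [0.735, 0.678, 0.003, 0.001]
ft_force: [0.1, -1.3, 9.3]
gripper_width: 0.0135
gripper_force: 30.0
```

{"name": "send_rows", "arguments": {
  "motion": [
    [[0, 0, 0, 0], [0, 0, 0, 0], [0, 0, 0, 0], [0, 0, 0, 0]]
  ],
  "jaw": 0.55
}}

```text
clock: 14.78
position: [0.5843, -0.0825, 0.1391]
orientation: [0.736, 0.678, -0.0, -0.001]
ft_force: [0.5, -0.0, -0.7]
gripper_width: 0.0424
gripper_force: 0.0
```

{"name": "send_rows", "arguments": {
  "motion": [
    [[0, 0, -0.02, 0], [0, 0, -0.05, 0], [0, 0, -0.1, 0], [0, 0, -0.15, 0], [0, 0, -0.2, 0]]
  ]
}}

```text
clock: 15.4
position: [0.5845, -0.0828, 0.3026]
orientation: [0.736, 0.677, 0.001, 0.001]
ft_force: [0.3, -0.0, -0.2]
gripper_width: 0.042
gripper_force: 0.0
```

```bash
python3 -c "
from h import *
go(.36,.0,.32,82)"
```

```text
t15.40 pos [ 0.5845 -0.0828  0.3026] yaw 85.29 F [ 0.3 -0.  -0.2] w 0.0420
row [0.0801, -0.2882, -0.0224] 0.0366
```

Move away, out of the cameras' way, for a check.

{"name": "send_rows", "arguments": {
  "motion": [
    [[0.02, -0.06, -0.005, 0], [0.04, -0.12, -0.01, 0], [0.06, -0.19, -0.02, 0], [0.08, -0.25, -0.02, 0], [0.08, -0.288, -0.022, 0]]
  ]
}}

```text
clock: 16.02
position: [0.3583, 0.0008, 0.3193]
orientation: [0.735, 0.678, 0.001, 0.001]
ft_force: [0.2, -0.6, 0.0]
gripper_width: 0.0423
gripper_force: 0.0
```

{"name": "send_rows", "arguments": {
  "motion": [
    [[0, 0, 0, 0], [0, 0, 0, 0]]
  ]
}}

```text
clock: 16.27
position: [0.3608, -0.0003, 0.318]
orientation: [0.736, 0.677, 0.001, 0.001]
ft_force: [0.2, -0.1, -0.3]
gripper_width: 0.0422
gripper_force: 0.0
```

```bash
python3 -c "
from h import *
b=grab('side');f=grab('top')
import pickle; pickle.dump((f,b),open('f3.pkl','wb'))
cv2.imwrite('pics/end.png',np.hstack([cv2.resize(x['frame'][v:v+50,u:u+50],(390,390),interpolation=0) for x,u,v in ((f,290,165),(b,280,115))]))
g=f['frame'].astype(int); m=((g[...,2]>200)&(g[...,1]<70)&(g[...,0]<70)).astype(np.uint8)
k,l,st,c=cv2.connectedComponentsWithStats(m);i=1+np.argmax(st[1:,4]);q=np.argwhere(l==i)[:,::-1]
P=np.array([plane(f,*p,.154)[:2] for p in q],np.float32);v=cv2.fitLine(P,2,0,.001,.001).ravel();print(st[i],P.mean(0),np.degrees(np.arctan2(v[1],v[0])),np.ptp(P,axis=0))"
```

```text
[309 183  24   6 107] [ 0.58465457 -0.08161721] 86.873215 [0.01348275 0.06346324]
```

View pics/end.png

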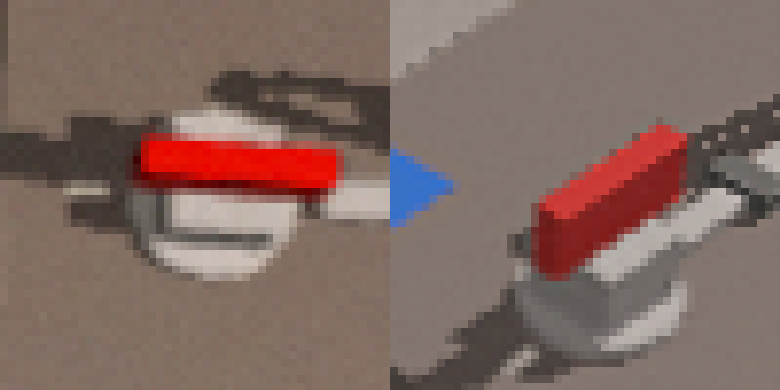

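The wing lies along the bar at (240,165), within about 2° of the plinth side. The hub is flat on the disc and the knob is free of the gripper.

```bash
python3 -c "
from h import *
print(ctrl.finish_job())"
```

```text
the job is handed in; nothing more can be done
None
```

The knob is on the spindle, pushed fully home and turned clockwise to the hard stop; the arm is clear, nothing else was touched as far as force readings and pictures show, and the job was handed in after about 16 s of robot time.

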